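Two-bin changeover on the flow rack

TASK

Both bins on the sloping roller rack have run empty. Change them over: each full bin must end on the roller lane of its own colour, resting against the low front stop, and the two empty bins must end in the wooden tray the full ones came from, one in each bay, flat on its floor. Keep the full bins upright so that nothing spills, and do not knock over the glue bottle or the glass jar.

Things in the scene. Friction and masses are not known exactly. Their poses are not given: they have to be found in the camera images.
- blue_empty: empty open bin of blue plastic, 84 mm long (x), 50 wide (y), 46 high, 0.08 kg. Origin: centre of its underside; z up out of it, +x to its back wall. Upright sides, 46 mm high behind x = -16 mm; the front (-x) slopes down to a 24 mm lip with a white label. Grip it across its width. Starts against the stop of the blue lane, tilted with it, front to the robot.
- yellow_empty: empty open bin of yellow plastic, otherwise the same as blue_empty. Starts against the stop of the yellow lane.
- blue_full: full picking bin of blue plastic with steel bolts lying in it; size, origin and axes as blue_empty, but 0.18 to 0.37 kg. Starts in one bay of the tray, its front towards the robot.
- yellow_full: full picking bin of yellow plastic with wooden dowels lying in it; size, origin and axes as blue_empty, but 0.18 to 0.37 kg. Starts in one bay of the tray, its front towards the robot.
- rack: aluminium stand, fixed, 202 by 216 mm, that carries the two roller lanes side by side, 105 mm apart. Origin on the table under its centre; x away from the robot. The lanes slope down at 12 degrees towards the robot on free-turning rollers: a bin let go anywhere on a lane rolls down by itself to the stop, or to the bin ahead of it, and follows when that bin is taken out.
- lane_blue: roller lane with blue rails and blue stop. Origin: where the origin of a bin resting at the stop comes to be (plane of the roller tops); x uphill along the lane, z square to it. Stop face at x = -42 mm, 22 mm high; rollers end at x = +156 mm, so a second bin fits behind one at the stop (origin at x = 90 to 110 mm). Rails stand 9 mm above the rollers, 64 mm apart.
- lane_yellow: roller lane with yellow rails and yellow stop, otherwise the same as lane_blue; which lane is left varies.
- tray: plywood tray, 120 by 186 mm, fixed, on the other side of the bench vice from the rack. Origin: centre of its floor's upper face, 6 mm above the table; x along the short side, away from the robot. Two bays, each 104 mm (x) by 70 mm (y), centred at y = +50 and -50 mm; rims and ribs are 12 mm high. A bin stands in a bay with its length along x.
- glue_bottle: white glue bottle with a blue nozzle, 54 mm across, 186 mm high, loose, behind the bench vice; origin at the centre of its underside. The vice stands at x = 0.40 to 0.62 m, y = -0.075 to 0.075 m in the robot's frame, 138 mm high.
- empty_jar: empty clear glass jar, 66 mm across, 100 mm high, standing loose just behind the bench vice; origin at the centre of its underside.
Not all that is in view belongs to the job. What is shaped like the yellow_empty but pink is not meant.

How it is judged:
By the outcome, as a careful person would: the job done as asked, in the order asked, and still so for the second after the job is handed in, with the robot touching nothing.
It also fails if it takes over 120 s, if anything falls off the work surface, if the arm or the gripper's body presses on something with over 40 N, if the wrist force passes 120 N, or if a joint passes its speed limit or range.

ROBOT

A 6-joint arm with a two-finger parallel gripper is mounted at the origin on a cart in front of the work surface, level with it; the furniture and walls round the work are solid. World frame = base frame: x ahead of the robot, y to its left, z up, the work surface at z = 0. Lengths are in m, angles in rad, forces in N, time in s.
With the tool pointing down it reaches from about 0.35 to 0.975 m from the base axis. Payload 7.1 kg.
Tool frame: the origin (TCP) lies midway between the tips of the shut fingers; the grasp point (between the pads) lies 19 mm behind it; z points along the fingers, y is the line along which they close (so a half turn about z gives the same grasp; the last joint's range is limited). The gripper opens to 88 mm and grips with 3 to 60 N. Pads are 20 mm wide; open, the fingers measure 115 mm over their backs; the gripper's body (75 mm by 178 mm) begins 61 mm behind the grasp point.
Start: joints at [-1.152, 0.423, 1.63, -0, 1.089, -0.019], TCP at [0.265, -0.566, 0.223] pointing down, gripper open.
Joint ranges: [-3, 3], [-0.9, 2.11], [0.09, 2.58], [-1.31, 4.45], [0.11, 2.69], [-2.54, 2.54]. Speed limits (rad/s): [2.39, 2.39, 3.01, 3.14, 3.14, 3.14].

INTERFACE

Orientations are given as a unit quaternion [w, x, y, z].
In Python, from station import move_pose, movel, movej, command_gripper, wait, inverse_kinematics, read_camera, camera_info, MotionError, job_done, get_time, get_joint_pos, get_qvel, get_effort, get_tcp_pos, get_ee_rot, get_ft_force, get_ft_torque, get_grip_width, get_finger_force gives the robot as it stands. Calls block until the motion is done:
- move_pose(position, orientation): joint-space move of the TCP to a pose.
- movel(position, frame=None, v=0.15, until_force=None): straight line of the TCP; frame=None keeps the orientation; v is the mean speed in m/s. With until_force (N) it stops when the force on the tool has changed by that much, and returns True; else False.
- movej(angles): joint-space move.
- command_gripper(opening): opening from 0.0 (shut) to 1.0 (fully open); the grip force is fixed at half the most; returns when the fingers have stopped.
- wait(seconds).
- inverse_kinematics(position, orientation): joint angles nearest the present ones, or None.
- read_camera(name): name is "side" or "top"; returns the picture (384x512x3 uint8, red, green, blue); there is no depth.
- camera_info(name): a dict with "intrinsics" (3x3 intrinsics, pixels), "T" (4x4, takes a point from camera to world coordinates). Camera axes: x right, y up, looking along -z (the intrinsics and any distortion apply to the point x, -y, -z); pixel columns grow to the right and rows downward; lengths in m; the calibration is good to about 2 mm. A picture is of the moment at which its call begins. camera_info takes no time and is no camera call.
A pose or a line that the arm cannot do raises MotionError and nothing moves.
- job_done(): hands the job in; it is judged then, once.
Readings, each from a call of its own:
- get_time(): time.
- get_joint_pos(): joint angles.
- get_qvel(): joint speeds.
- get_effort(): joint torques, N m.
- get_tcp_pos(): TCP position.
- get_ee_rot(): TCP orientation.
- get_ft_force(): force on the tool from outside, world axes, zero at the start.
- get_ft_torque(): the same for the moment, N m.
- get_grip_width(): opening from 0.0 (shut) to 1.0 (fully open).
- get_finger_force(): force on a finger pad.
Only numpy, scipy, OpenCV 4.12 (cv2) and the standard library are available. Lean on these libraries where they do the work, as an engineer would, in place of code of your own. Each camera call takes 0.05 s, during which the arm holds its last target. There are 200 camera calls.

## Working session

There is one attempt and no reset: what is moved stays moved. The work goes in short steps, each a Python script; the robot and the scene stay as the last script left them, time stands still between calls to the robot, and variables do not carry over. Pictures are saved under pics/ and viewed, at most 14 in all, crops included, and the job is handed in when it is done.

```bash
mkdir -p pics; ls; python3 - <<'E'
from station import *
import cv2,numpy as np
np.set_printoptions(precision=4,suppress=True)
for n in("side","top"):
    im=read_camera(n);cv2.imwrite(f"pics/{n}0.png",cv2.resize(im[:,:,::-1],(800,600),interpolation=cv2.INTER_CUBIC))
    print(camera_info(n))
print(get_tcp_pos(),get_ee_rot(),get_time())
E
```

```text
pics
{'intrinsics': array([[458.7646,   0.    , 247.5865],
       [  0.    , 458.7646, 190.9549],
       [  0.    ,   0.    ,   1.    ]]), 'T': array([[ 0.9998, -0.002 , -0.0175,  0.5406],
       [-0.0144,  0.481 , -0.8766, -0.9678],
       [ 0.0102,  0.8767,  0.4809,  0.5968],
       [ 0.    ,  0.    ,  0.    ,  1.    ]])}
{'intrinsics': array([[426.787 ,   0.    , 254.9376],
       [  0.    , 426.787 , 191.8424],
       [  0.    ,   0.    ,   1.    ]]), 'T': array([[-0.0137,  0.9909, -0.1341,  0.4356],
       [-0.9994, -0.0177, -0.0286, -0.0174],
       [-0.0307,  0.1336,  0.9906,  1.0983],
       [ 0.    ,  0.    ,  0.    ,  1.    ]])}
[ 0.2648 -0.5656  0.222 ] [-0.0007  0.9761  0.2172 -0.0002] 0.1
```

View pics/top0.png

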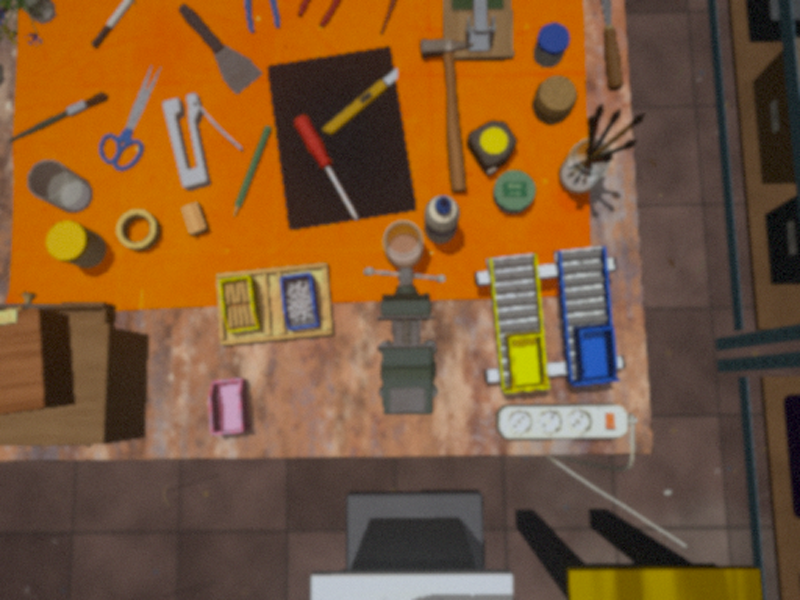

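View pics/side0.png

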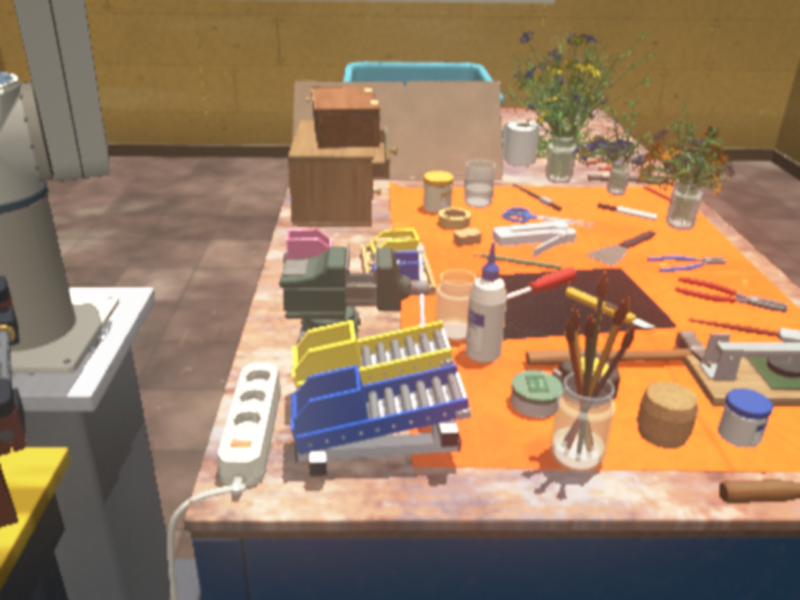

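Top view (800×600 scale). Blue candidates: empty on the blue lane (597,355), full with bolts (300,302). Yellow candidates: empty on the yellow lane (525,360), full with dowels (240,303). The pink bin at (228,405) is a decoy and the yellow jar lid at (67,240) is unrelated. The vice is at (405,350), the jar at (403,243) and the bottle at (442,215). I'll check these in close crops.

```bash
python3 - <<'E'
from station import *
import cv2,numpy as np
t=np.mean([read_camera("top") for _ in range(4)],0).astype(np.uint8)
s=np.mean([read_camera("side") for _ in range(4)],0).astype(np.uint8)
def crop(im,x0,y0,x1,y1,k,n):
    c=cv2.resize(im[y0:y1,x0:x1,::-1],None,fx=k,fy=k,interpolation=cv2.INTER_CUBIC).copy()
    for x in range(-(-x0//10)*10,x1,10):
        cv2.line(c,(int((x-x0+.5)*k),0),(int((x-x0+.5)*k),6 if x%50 else 16),(255,255,255),1)
        cv2.putText(c,str(x),(int((x-x0+.5)*k)-8,26),0,.33,(255,255,255),1)
    for y in range(-(-y0//10)*10,y1,10):
        cv2.line(c,(0,int((y-y0+.5)*k)),(8,int((y-y0+.5)*k)),(255,255,255),1)
        cv2.putText(c,str(y),(10,int((y-y0+.5)*k)+4),0,.33,(255,255,255),1)
    cv2.imwrite(n,c)
crop(t,296,152,406,262,5.4,"pics/t_rack.png")
crop(t,132,150,292,270,5,"pics/t_tray.png")
crop(s,175,140,305,305,3.6,"pics/s_all.png")
E
```

```text
(no output)
```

View pics/t_rack.png

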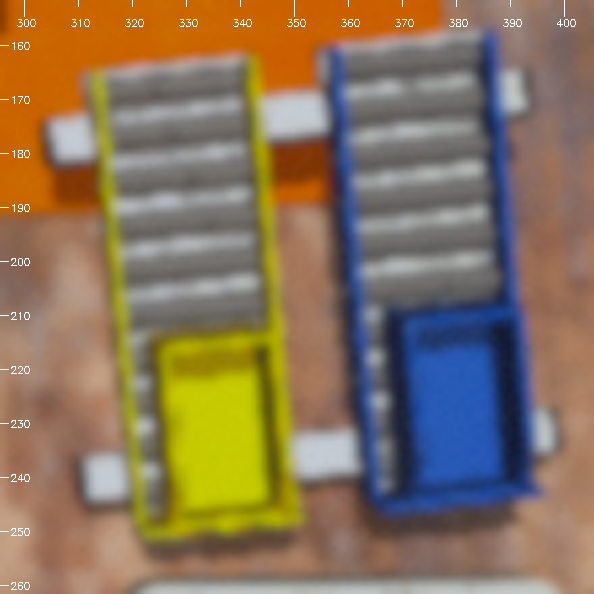

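View pics/t_tray.png

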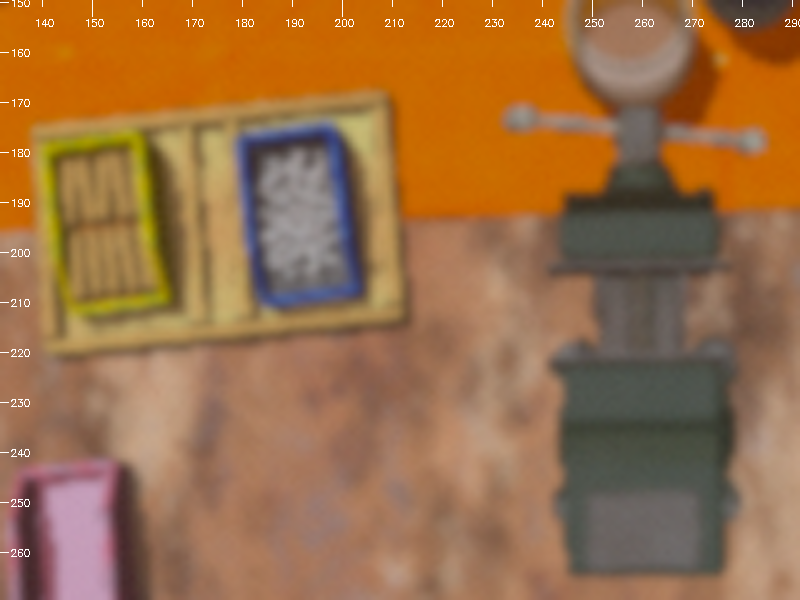

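View pics/s_all.png

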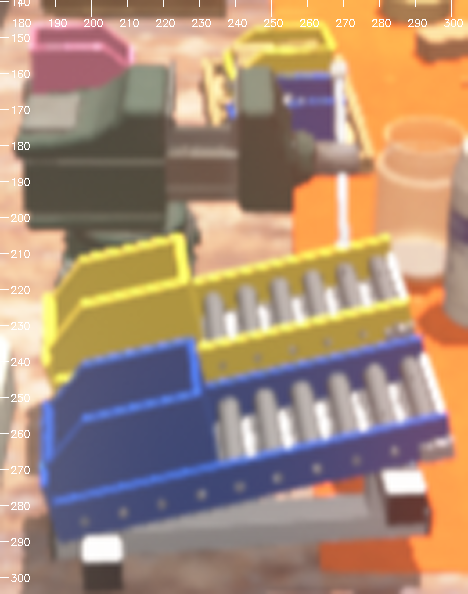

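```bash
cat > geo.py <<'E'
import numpy as np, cv2
from scipy.optimize import least_squares
from scipy.spatial.transform import Rotation as R
from station import camera_info
CI={n:camera_info(n) for n in("top","side")}
def proj(n,P):
    T=CI[n]["T"];K=CI[n]["intrinsics"]
    p=(np.atleast_2d(P)-T[:3,3])@T[:3,:3]; p=p*[1,-1,-1]
    q=p@K.T; return q[:,:2]/q[:,2:]
def ray_z(n,uv,z):
    T=CI[n]["T"];K=CI[n]["intrinsics"]
    d=np.linalg.inv(K)@[uv[0],uv[1],1]; d=T[:3,:3]@(d*[1,-1,-1]); o=T[:3,3]
    return o+d*(z-o[2])/d[2]
E
cat > fit.py <<'E'
from geo import *
np.set_printoptions(precision=4,suppress=True)
A=lambda p:np.array(p,float)
tt=lambda p:A(p)/5+[131.5,149.5]
tr=lambda p:A(p)/5.4+[295.5,151.5]
ts=lambda p:A(p)/3.6+[174.5,139.5]
# tray
tray=tt([(35,127),(388,92),(406,320),(48,352)])
L=A([(60,93,12),(60,-93,12),(-60,-93,12),(-60,93,12)])/1e3
f=lambda q:(proj("top",L@R.from_euler('z',q[2]).as_matrix().T+[q[0],q[1],.006])-tray).ravel()
s=least_squares(f,[.58,.18,0]);print("tray",s.x,s.fun.reshape(-1,2).tolist())
B=A([(42,25,46),(42,-25,46),(-42,25,24),(-42,-25,24)])/1e3
for n,p in(("blue",[(238,137),(337,124),(262,312),(360,298)]),("yellow",[(44,143),(145,130),(75,317),(172,300)])):
    g=lambda q:(proj("top",B@R.from_euler('z',q[2]).as_matrix().T+[q[0],q[1],.006])-tt(p)).ravel()
    b=least_squares(g,[.58,.18,0]);print(n,b.x,b.fun.reshape(-1,2).round(1).tolist())
# rack: q = mid x,y,z,yaw, blue off, yellow off
obs=[("top",'y',tr([(97,72),(255,57)]),[(156,33.5,9),(156,-33.5,9)]),
("top",'b',tr([(338,48),(491,32)]),[(156,33.5,9),(156,-33.5,9)]),
("top",'Y',tr([(157,340),(270,330)]),[(42,25,46),(42,-25,46)]),
("top",'B',tr([(386,312),(518,308)]),[(42,25,46),(42,-25,46)]),
("side",'b',ts([(452,415),(420,338)]),[(156,-35,9),(156,35,9)]),
("side",'y',ts([(410,300),(388,235)]),[(156,-35,9),(156,35,9)]),
("side",'B',ts([(203,388),(193,338),(85,418),(85,362)]),[(42,-25,46),(42,25,46),(-16,-25,46),(-16,25,46)]),
("side",'Y',ts([(190,280),(182,235),(85,303),(82,258)]),[(42,-25,46),(42,25,46),(-16,-25,46),(-16,25,46)])]
def lane(q,c):
    M=R.from_euler('ZY',[q[3],-np.radians(12)]).as_matrix()
    o=A(q[:3])+R.from_euler('z',q[3]).apply([0,.0525*(1 if c in'yY' else -1),0])
    return M,o
def h(q):
    r=[]
    for n,c,uv,P in obs:
        M,o=lane(q,c);P=A(P)/1e3
        if c=='B':P=P+[0,q[4],0]
        if c=='Y':P=P+[0,q[5],0]
        r.append(proj(n,P@M.T+o)-uv)
    return np.vstack(r).ravel()
s=least_squares(h,[.5,-.3,.06,.06,-.004,-.004],loss='soft_l1');print("rack",s.x);print(h(s.x).reshape(-1,2).round(1).tolist())
for c in'yb':print(c,lane(s.x,c)[1])
def tri(a,b):
    return least_squares(lambda P:np.r_[proj("top",P)[0]-a,proj("side",P)[0]-b],[.6,0,.1])
for a,b in(((520,118),(340,65)),((765,140),(344,245))):
    k=tri(tt(a),ts(b));print("handle",k.x,k.fun)
for p in[(565,195),(718,195),(565,360),(725,360),(550,268),(730,268)]:print("vice z.138",ray_z("top",tt(p),.138))
E
python3 fit.py
```

```text
tray [0.5803 0.2184 0.0774] [[-0.33528916741582293, -0.5027250932863865], [0.3657787583861989, -0.3408687477277681], [0.3701885784916499, 0.20229956549363237], [-0.4091343007021635, 0.600236534974016]]
blue [0.5784 0.1728 0.1033] [[-0.0, 0.3], [-0.0, 0.5], [0.0, -0.6], [0.1, -0.2]]
yellow [0.5777 0.2691 0.1245] [[0.2, 0.4], [-0.3, 0.2], [-0.0, -0.6], [0.1, 0.1]]
rack [ 0.4879 -0.2287  0.0605  0.0886  0.0029  0.0013]
[[0.7, 0.9], [-0.4, 0.6], [0.3, 0.6], [0.3, 0.5], [-0.5, 0.5], [0.3, 0.1], [2.0, 1.0], [-0.6, -0.5], [-2.0, -0.1], [-0.3, -0.6], [-0.8, 0.2], [-0.6, 0.5], [0.3, 0.9], [1.2, -0.8], [1.3, -0.2], [1.0, -0.7], [0.2, 0.2], [0.8, -0.1], [0.7, 0.3], [1.3, -0.3]]
y [ 0.4833 -0.1764  0.0605]
b [ 0.4926 -0.281   0.0605]
handle [0.6118 0.0548 0.1291] [-0.0069 -0.2095 -0.219   0.0361]
handle [ 0.6111 -0.061   0.0559] [ 0.0027  0.0672  0.0618 -0.0096]
vice z.138 [0.5737 0.0339 0.138 ]
vice z.138 [ 0.5725 -0.0357  0.138 ]
vice z.138 [0.4987 0.0347 0.138 ]
vice z.138 [ 0.4975 -0.0373  0.138 ]
vice z.138 [0.5405 0.0411 0.138 ]
vice z.138 [ 0.5391 -0.0404  0.138 ]
```

Crops checked:
- **Rack (native px):** the blue empty (380,225) and the yellow empty (336,230) sit against the front stops.
- **Tray:** the full blue bin with bolts is in the right bay (191,193) and the full yellow bin with dowels is in the left bay (153,193).
- **Sizes:** the tray fits within 0.6 px, and the lane origins come out about 60 mm above the table, which is plausible.

My plan is to put each full bin behind its empty, then take the empty out so the full one rolls down.

```bash
cat > arm.py <<'E'
from geo import *
from station import *
TR=np.array([.5803,.2184,.006]);TY=.0774
RY=.0886;MID=np.array([.4879,-.2287,.0605]);PITCH=-np.radians(12)
FULL={"blue":(.5784,.1728,.1033),"yellow":(.5777,.2691,.1245)}
SGN={"blue":-1,"yellow":1}
H=.018
def q_of(M): # tool from bin rotation: x along bin x, z down
    q=(M*R.from_quat([1,0,0,0])).as_quat(); return q[[3,0,1,2]]
def full(c): x,y,a=FULL[c]; return np.array([x,y,.006]),R.from_euler('z',a)
def bay(c): M=R.from_euler('z',TY); return TR+M.apply([0,.05*SGN[c],0]),M
def lane(c,x=0.,y=0.):
    M=R.from_euler('ZY',[RY,PITCH]);o=MID+R.from_euler('z',RY).apply([0,.0525*SGN[c],0])
    return o+M.apply([x,y,0]),M
def tcp(o,M,h=H,x=.001): return o+M.apply([x,0,h])
def stat(s): print(s,"t%.1f w%.3f f%.1f"%(get_time(),get_grip_width(),get_finger_force()),"tcp",get_tcp_pos().round(4),"ft",get_ft_force().round(1),flush=True)
def pick(o,M,up=.30):
    q=q_of(M);command_gripper(1.)
    move_pose(tcp(o,M,.12),q)
    hit=movel(tcp(o,M),None,.12,until_force=8); stat("down hit=%s"%hit)
    command_gripper(0.);stat("grip")
    movel(tcp(o,M,.09),None,.08)
    p=get_tcp_pos();movel([p[0],p[1],up],None,.25);stat("lifted")
def place(o,M,up=.30,over=.004):
    q=q_of(M);a=tcp(o,M,.09)
    move_pose([a[0],a[1],up],q);movel(a,None,.25)
    movel(tcp(o,M,.03),None,.12)
    hit=movel(tcp(o,M,H-over),None,.03,until_force=4);stat("placed hit=%s h=%.4f"%(hit,M.inv().apply(get_tcp_pos()-o)[2]))
    command_gripper(.9)
    movel(tcp(o,M,.10),None,.15)
E
python3 - <<'E'
from arm import *
for n,(o,M) in dict(fb=full("blue"),lb=lane("blue",.098),eb=lane("blue"),ly=lane("yellow",.098),ey=lane("yellow"),by=bay("yellow")).items():
    for h in(H,.12):
        j=inverse_kinematics(tcp(o,M,h),q_of(M));print(n,None if j is None else np.round(j,2))
pick(*full("blue"))
t=read_camera("top");cv2.imwrite("pics/a.png",t[:,:,::-1])
E
```

```text
fb [ 0.27  0.67  1.77 -0.    0.7   1.74]
fb [ 0.27  0.52  1.74 -0.    0.89  1.74]
lb [-0.51  0.55  1.78  0.2   0.64  0.82]
lb [-0.53  0.39  1.77  0.17  0.82  0.85]
eb [-0.62  0.5   1.96  0.27  0.53  0.65]
eb [-0.64  0.31  1.95  0.21  0.74  0.69]
ly [-0.35  0.49  1.9   0.16  0.57  1.  ]
ly [-0.37  0.31  1.88  0.13  0.76  1.03]
ey [-0.44  0.44  2.09  0.25  0.44  0.83]
ey [-0.46  0.22  2.07  0.18  0.67  0.89]
by [ 0.42  0.7   1.69 -0.    0.75  1.91]
by [ 0.42  0.56  1.66 -0.    0.92  1.91]
down hit=False t4.6 w1.000 f0.0 tcp [0.58   0.1731 0.0246] ft [0.3 0.5 0.5]
grip t5.2 w0.567 f29.9 tcp [0.5794 0.1729 0.0241] ft [ 0.1 -1.3  2.5]
lifted t7.3 w0.571 f29.9 tcp [0.5779 0.1725 0.2982] ft [-0.7  0.3 -4.6]
```

```bash
python3 - <<'E'
from arm import *
place(*lane("blue",.100))
p=get_tcp_pos();movel([p[0],p[1],.30],None,.25);stat("up")
im=np.hstack([read_camera("top")[140:270,290:420],read_camera("side")[180:310,180:310]])
cv2.imwrite("pics/b.png",cv2.resize(im[:,:,::-1],None,fx=3,fy=3,interpolation=cv2.INTER_CUBIC))
E
```

```text
placed hit=True h=0.0176 t10.7 w0.571 f29.9 tcp [ 0.5876 -0.2728  0.0988] ft [-0.9 -0.3  4.3]
up t12.7 w0.902 f0.0 tcp [ 0.5692 -0.2734  0.2981] ft [-0.1 -0.   0.1]
```

View pics/b.png

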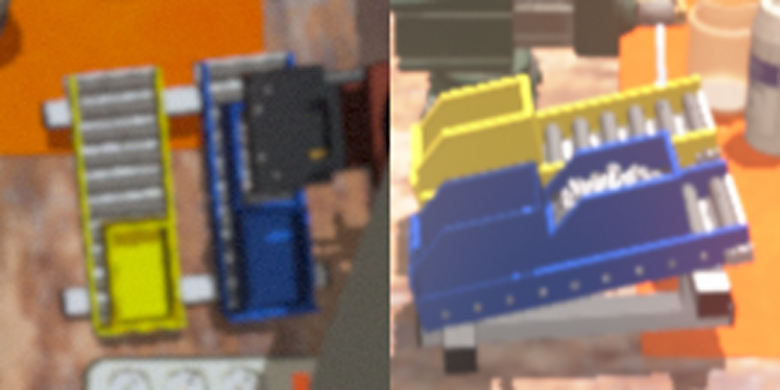

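The blue full bin rests on the lane behind the empty: top crop (240,150), side crop (615,200). Contact height matches the lane model, so next is the blue empty.

```bash
sed -i 's/def pick(o,M,up=.30):/def pick(o,M,up=.30,v=.08):/; s/movel(tcp(o,M,.09),None,.08)/movel(tcp(o,M,.11),None,v)/' arm.py
python3 - <<'E'
from arm import *
pick(*lane("blue"),v=.25)
place(*bay("blue"))
im=np.hstack([read_camera("top")[140:270,290:420],read_camera("side")[180:310,180:310]])
cv2.imwrite("pics/c.png",cv2.resize(im[:,:,::-1],None,fx=3,fy=3,interpolation=cv2.INTER_CUBIC))
E
```

```text
down hit=False t14.9 w1.001 f0.0 tcp [ 0.4902 -0.2815  0.0789] ft [-0.2  0.2 -1. ]
grip t15.6 w0.569 f30.0 tcp [ 0.4898 -0.2814  0.0784] ft [-0.8 -1.3  2.5]
lifted t16.7 w0.567 f30.0 tcp [ 0.4697 -0.2821  0.2976] ft [-0.5  0.2 -1.5]
placed hit=True h=0.0181 t20.5 w0.565 f30.0 tcp [0.5858 0.1688 0.0241] ft [ 0.6 -0.1  2. ]
```

View pics/c.png

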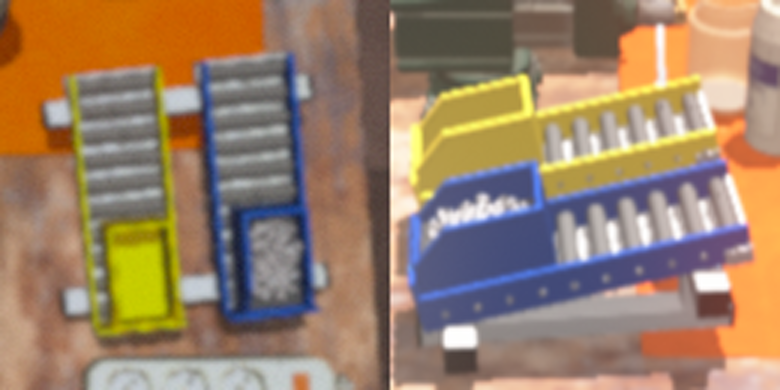

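The full blue bin rolled down to the stop with its bolts inside: top crop (275,262), side crop (475,225). Yellow is next, done the same way.

```bash
python3 - <<'E'
from arm import *
p=get_tcp_pos();movel([p[0],p[1],.20],None,.25)
pick(*full("yellow"))
place(*lane("yellow",.100))
p=get_tcp_pos();movel([p[0],p[1],.30],None,.25)
im=np.hstack([read_camera("top")[140:270,130:420],read_camera("side")[180:310,180:310]])
cv2.imwrite("pics/d.png",cv2.resize(im[:,:,::-1],None,fx=1.9,fy=1.9,interpolation=cv2.INTER_CUBIC))
E
```

```text
down hit=False t24.4 w1.003 f0.0 tcp [0.5793 0.2694 0.0247] ft [-0.   0.3  0. ]
grip t25.1 w0.568 f30.0 tcp [0.5788 0.2694 0.0241] ft [-0.5  1.4  1. ]
lifted t27.3 w0.569 f30.0 tcp [0.5773 0.2686 0.2983] ft [-0.2 -0.5 -3.9]
placed hit=True h=0.0176 t30.7 w0.564 f30.0 tcp [ 0.5783 -0.1681  0.0988] ft [-0.9 -0.1  5.3]
```

View pics/d.png

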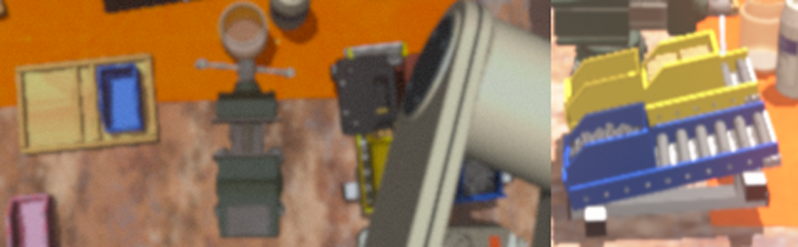

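The yellow full bin is on its lane behind the empty (side crop 690,60). The blue empty lies in the right bay (122,97), the left bay is free, and the jar and bottle are still standing.

```bash
python3 - <<'E'
from arm import *
pick(*lane("yellow"),v=.25)
place(*bay("yellow"))
p=get_tcp_pos();movel([p[0],p[1],.30],None,.25)
movej([1.1,.423,1.63,0,1.089,1.]);stat("clear")
a=read_camera("top")[110:270,130:420];b=read_camera("side")[80:310,170:330]
f=lambda i,k:cv2.resize(i[:,:,::-1],None,fx=k,fy=k,interpolation=cv2.INTER_CUBIC)
A=f(a,1.8);B=f(b,1.7);c=np.zeros((max(len(A),len(B)),A.shape[1]+B.shape[1],3),np.uint8)
c[:len(A),:A.shape[1]]=A;c[:len(B),A.shape[1]:]=B
cv2.imwrite("pics/e.png",c)
E
```

```text
down hit=False t34.8 w0.996 f0.0 tcp [ 0.4809 -0.1768  0.0789] ft [-0.2 -0.   0.1]
grip t35.5 w0.570 f30.0 tcp [ 0.4806 -0.1768  0.0785] ft [-1.3 -1.9  3.1]
lifted t36.7 w0.571 f30.0 tcp [ 0.4604 -0.1777  0.2976] ft [-0.8 -0.1 -1. ]
placed hit=True h=0.0181 t40.4 w0.563 f30.0 tcp [0.5778 0.2685 0.0241] ft [ 0.1 -0.4  2. ]
clear t44.3 w0.897 f0.0 tcp [0.2736 0.5618 0.2227] ft [0.7 0.1 0.5]
```

View pics/e.png

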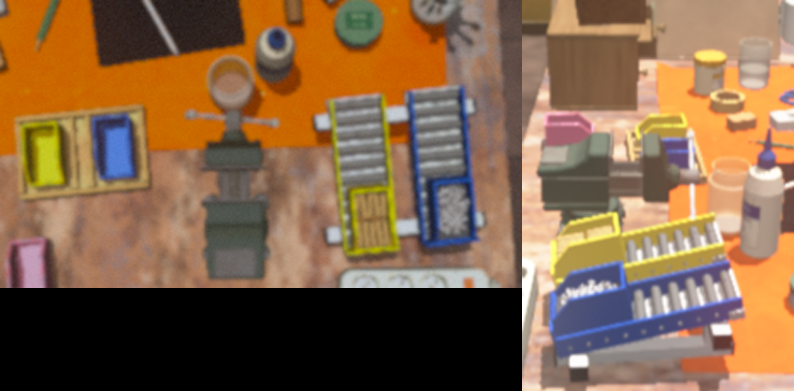

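Both full bins rest at their stops, yellow at (373,218) and blue at (455,208). The empties are in their bays at (42,155) and (116,147), the bottle and jar are standing, and the arm is clear.

```bash
python3 -c "
from station import *
print(job_done())"
```

```text
the job is handed in; nothing more can be done
None
```

The changeover is done and handed in at about 44 s: each full bin rests against the stop of its own-colour lane, the empties are one in each tray bay, and nothing was spilled or knocked over.

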